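# Pull the dust filter and hold it to the inspection lamp

### The arm

A 6-joint arm with a two-finger parallel gripper is mounted at the origin on a cart in front of the work surface, level with it; the furniture and walls round the work are solid. World frame = base frame: x ahead of the robot, y to its left, z up, the work surface at z = 0. Lengths are in mm, angles in rad, forces in N, time in s.
With the tool pointing down it reaches from about 350 to 875 mm from the base axis. Payload 4.2 kg.
Tool frame: the origin (TCP) lies at the very end of the fingers, on their centre line; the grasp point (between the pads) lies 19 mm behind it (arm.grip_point_offset is the distance from the TCP to the grasp point, in mm); z points along the fingers, y is the direction in which the jaws open and shut (so a half turn about z gives the same grasp; the last joint's range is limited). The gripper opens to 85 mm and grips with 20 to 120 N. Pads are 22 mm wide; open, the fingers measure 114 mm over their backs; the gripper's body (76 mm by 85 mm) begins 54 mm behind the grasp point. The pads swing forward as they close: fully open they stand 13 mm farther back than shut.
Start: joints at [1.449, 0.385, 0.008, 0, -1.194, -0.259], TCP at [232.256, 580.221, 201.712] pointing down, gripper open.
Joint ranges: [-3.14, 3.14], [-1.21, 2.06], [-1.07, 1.41], [-3.16, 2.05], [-2.99, -0.16], [-3.1, 3.1]. Speed limits (rad/s): [2.79, 2.79, 3.14, 3.14, 3.14, 3.14].

### API

Orientations are given as a unit quaternion [x, y, z, w].
In Python, from bench import arm gives the robot as it stands.
- The arm moves only by the tool drive_tool, never from a script. Its argument "steps" is a list of rows, each a list of 5 numbers: the shift along the tool's x, y, z in m, then the turn about the tool's z in degrees, then the finger opening in m, from 0 to 0.0854. A call has 1 to 20 rows; each row shifts and turns the commanded pose from where the row before left it, along the tool's axes as they then stand; what a row does not reach is not made up. A row lasts 1/10 s, in which the tool goes at most 50 mm and 8.59 degrees, less where a joint would pass 70% of its speed; a pose out of reach is approached as far as the arm can. A call is refused whole if a number of a shift passes 0.05 or a number of a turn 8.59, either way. A call with a gripper value outside its range is refused whole. The fingers move at their own pace and stop on an object; the grip force is fixed at half the most. Time passes only in rows, so rows that do not move let the fingers close. It gives the time, the measured TCP pose, the force and the opening at its end, in the units of the state.
- arm.read_state(): the state, without advancing time (a new reading comes with each control period).
- arm.get_image(name): name is "scene" or "top" or "wrist"; returns (picture, depth): 420x560x3 uint8, blue, green, red; 420x560 float32, mm along the optical axis (not along the pixel's ray), 0 where there is no reading.
- arm.camera_params(name): a dict with "K" (3x3 intrinsics, pixels), "world_to_cam" (4x4, takes a point from world to camera coordinates); the wrist camera has in their place "mount" (4x4, takes a point from camera to tool coordinates, whose origin is the TCP and whose axes are the flange's). Camera axes: x right, y up, looking along -z (the intrinsics and any distortion apply to the point x, -y, -z); pixel columns grow to the right and rows downward; lengths in mm; the calibration is good to about 2 mm. A picture is of the moment at which its call begins: read the wrist's pose just before it. camera_params takes no time and is no camera call.
- arm.job_done(): hands the job in, once; it reports no verdict.
The state is a dict: "clock": time; "joints": joint angles; "joint_vel": joint speeds; "joint_efforts": joint torques, N m; "position": TCP position; "ee_rot": TCP orientation; "contact_force": force on the tool from outside, world axes, zero at the start; "wrist_torque": the same for the moment, N m; "gripper_width": finger opening in mm.
Only numpy, scipy, OpenCV 4.12 (cv2) and the standard library are available. Lean on these libraries where they do the work, as an engineer would, in place of code of your own. Each camera call takes 0.05 s, during which the arm holds its last target.

### The job

Check the dust filter of the bench air unit: swing the unit's cover flap up by its orange bar and right over until it stays open, then draw the filter out by its orange pull tab. Bring it to the lit inspection lamp and finish while still holding it there, upright and steady, square to the lit face and centred on it, about 6 cm in front, flap still open. Nothing may touch the lamp, and the other things on the bench stay where they are.

Things in the scene. Friction and masses are not known exactly. Their poses are not given: they have to be found in the camera images.
- air_unit: Grey box fixed to the bench, 100 (x) x 160 (y) x 107 mm high, louvres and a small black knob on its front (-x side). Origin: centre of its underside; x to its back, y to its left. Under the flap is a recess 90 x 150 mm inside, deck at z = 75 mm, rim at 107 mm. Filter slot in mid-deck: 14 (x) x 87 (y) mm, floor at z = 12 mm. Place and turn vary; it may trade places with the lamp.
- flap (a joint): Angle of the cover flap about its hinge along the unit's back top edge (rad): 0 shut, grows as the front edge swings up and back, 2.4 is the stop. About 0.15 kg, light friction: let go below about 1.5 it falls shut, let go beyond about 1.8 it falls open by itself within a few seconds and rests on the stop.
- flap_hinge (a point): Point on the hinge axis in the middle of the flap's back edge, 50 mm behind the unit's middle and 109.5 mm up; the axis runs along the unit's y.
- flap_bar (a point): Middle of the orange round bar for lifting the flap: 10 mm thick, along the unit's y, 136 mm from the hinge axis, on two arms at its ends (75 mm free between them). Shut, it stands 36 mm in front of the unit's front face, 109.5 mm above the bench, nothing under it. The flap plate (160 x 5 mm) ends 104 mm from the hinge. The bar can turn in fingers that hold it lightly.
- filter: Loose filter plate in the unit's slot, hidden by the flap: black frame, pale pleats, 10 (x) x 84 (y) x 65 (z) mm, and on top of it an orange pull tab 12 (x) x 30 (y) x 28 (z) mm; 93 mm high in all, about 0.09 kg. Origin: centre of its underside; x is normal to its broad faces. In the slot its axes are the unit's, origin 12 mm above the bench, tab from z = 77 to 105 mm, free all round.
- filter_center (a point): Middle of the filter plate (without the tab), 32.5 mm above its origin.
- lamp: Inspection lamp fixed to the bench: upright white panel 20 (x) x 146 (y) x 126 (z) mm, z = 52 to 178 mm, on a dark foot (90 x 130 x 12 mm, from 30 mm in front of the face to 60 mm behind it). Origin: on the bench under the panel's front face; the lit face looks along -x.
- lamp_face (a point): Centre of the lit face (130 mm wide, 110 mm high), 115 mm above the bench; axes as the lamp's: -x points out of the face.
- solder_spool: Bystander: solder spool, 54 mm wide, 40 mm high. Origin: centre of its underside.
- screwdriver: Bystander: screwdriver with a red handle, 168 mm long, lying. Origin: centre of its underside.
- attenuator: Bystander: black finned attenuator, 58 mm long, 20 mm thick, lying. Origin: centre of its underside.
- spacer_11: Bystander: dark blue block, 30 x 30 x 28 mm. Origin: centre of its underside.
- tower_array: Bystander: four-sided tower of boards and white posts, 69 x 64 x 80 mm. Origin: centre of its underside.
- disc_rod_aerial: Bystander: copper discs on a thin rod, 74 x 142 x 73 mm, lying. Origin: centre of its underside.

How it is judged (in metres and radians):
On the way, in this order (a step that is already met when the one before it is completed fails the run):
1. the cover flap is swung over and stays open (value of joint flap above 1.9 rad), for 0.2 s.
2. the filter is drawn clear of the unit, held by the fingers (z of filter in the frame of air_unit above 0.08 m and contact force between the fingers and filter above 0.5 N and value of joint flap above 1.9 rad), for 0.2 s.
At the end, for the whole second after the job is handed in: The fingers alone hold the filter, underside over 50 mm up, at rest, upright and parallel to the lit face within 0.2 rad; its middle is 30 to 100 mm in front of the face and within 20 mm of the centre sideways and in height; the flap is open beyond 1.9 rad (x of filter_center in the frame of lamp_face between -0.1 and -0.03 m and y of filter_center in the frame of lamp_face between -0.02 and 0.02 m and z of filter_center in the frame of lamp_face between -0.02 and 0.02 m and angle between the x axis of filter and the x axis of lamp, either way round below 0.2 rad and angle between filter's own z axis and vertical below 0.2 rad and linear speed of filter below 0.02 m/s and angular speed of filter below 0.2 rad/s and contact force between the fingers and filter above 0.5 N and height (world z) of filter above 0.05 m and contact force between filter and air_unit below 0.1 N and value of joint flap above 1.9 rad); the arm keeps its last pose, push and grip.
It fails at once if something touches the lamp (contact force between anything else and lamp above 1 N).
It fails at once if a bystander is shoved from its place (distance of any of solder_spool, screwdriver, attenuator, spacer_11, tower_array, disc_rod_aerial from where it was at the start of the episode above 0.03 m).
It also fails if it takes over 58 s, if anything falls off the work surface, if the arm or the gripper's body presses on something with over 40 N, if the wrist force passes 120 N, or if a joint passes its speed limit or range.

## Working session

There is one attempt and no reset: what is moved stays moved. The work goes in short steps, Python scripts to look and compute and a tool call to move; the robot and the scene stay as the last step left them, time stands still between calls to the robot, and variables do not carry over. Pictures are saved under pics/ and viewed, and the job is handed in when it is done.

Besides the shell and the picture viewer there is one more tool, called after ">>>" as a command line: name --pt "numbers of a row" for each row, then --argument value for the rest. drive_tool: Moves the arm, as the interface text tells. Its arguments: {"type":"object","properties":{"steps":{"type":"array"}},"required":["steps"]}

```bash
mkdir -p pics; ls; cat > h.py <<'E'
import numpy as np, cv2
from bench import arm
from scipy.spatial.transform import Rotation as R
def save(n,im,s=1.0):
    cv2.imwrite('pics/'+n+'.png', cv2.resize(im,None,fx=s,fy=s,interpolation=cv2.INTER_CUBIC) if s!=1 else im)
E
python3 - <<'E'
from h import *
s=arm.read_state(); print(s)
for n in ["scene","top","wrist"]:
    p,d=arm.get_image(n); save(n+"0",p); np.save(n+"0.npy",d); print(n,arm.camera_params(n), (d==0).mean())
E
```

```text
pics
{'clock': 0.0, 'joints': array([ 1.44860667e+00,  3.85576364e-01,  6.61367072e-03, -4.92550852e-04,
       -1.19396807e+00, -2.58580046e-01]), 'joint_vel': array([-0.00056162,  0.00048395,  0.00058423,  0.0018162 ,  0.0002739 ,
       -0.00071067]), 'joint_efforts': array([ 4.16091889e-04, -3.92291021e+01,  1.88401705e+01,  4.18638468e+00,
       -4.69400460e-03, -4.87564922e-08]), 'position': array([232.03006156, 579.64074346, 200.60587899]), 'ee_rot': array([ 9.81913695e-01, -1.89325921e-01, -1.55644200e-04,  1.08033546e-03]), 'contact_force': array([-0.2378171 , -0.57973138, -0.26078007]), 'wrist_torque': array([-0.0227783 ,  0.0022712 , -0.06566132]), 'gripper_width': 85.68041090814842}
scene {'K': array([[409.13419242,   0.        , 285.03784042],
       [  0.        , 409.13419242, 209.83688562],
       [  0.        ,   0.        ,   1.        ]]), 'world_to_cam': array([[ 5.29039602e-01, -8.48550776e-01,  8.87020408e-03,
        -2.92548909e+02],
       [ 3.44277990e-01,  2.24174870e-01,  9.11711738e-01,
        -3.01322469e+02],
       [-7.75622179e-01, -4.79277799e-01, 
[... 532 characters left out ...]
47279e-04,  9.93832629e-01,
        -1.36638975e+03],
       [ 0.00000000e+00,  0.00000000e+00,  0.00000000e+00,
         1.00000000e+00]])} 0.003860544217687075
wrist {'K': array([[337.34845962,   0.        , 278.60626332],
       [  0.        , 337.34845962, 206.56560024],
       [  0.        ,   0.        ,   1.        ]]), 'mount': array([[ 2.19429773e-05,  9.56242104e-01,  2.92576550e-01,
         7.43572398e+01],
       [ 9.99999948e-01, -1.15127334e-04,  3.01277147e-04,
         7.42800485e-01],
       [ 3.21777452e-04,  2.92576528e-01, -9.56242057e-01,
        -1.72629058e+02],
       [ 0.00000000e+00,  0.00000000e+00,  0.00000000e+00,
         1.00000000e+00]])} 0.003979591836734694
```

View pics/scene0.png

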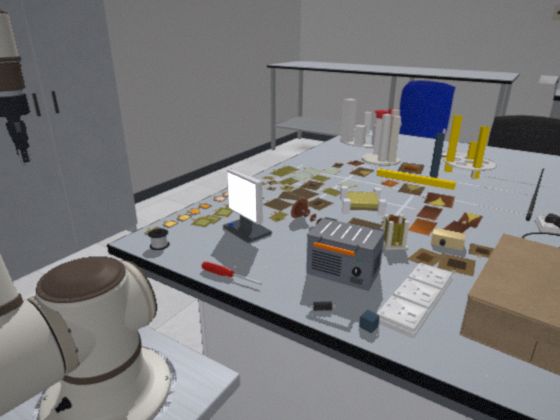

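View pics/top0.png

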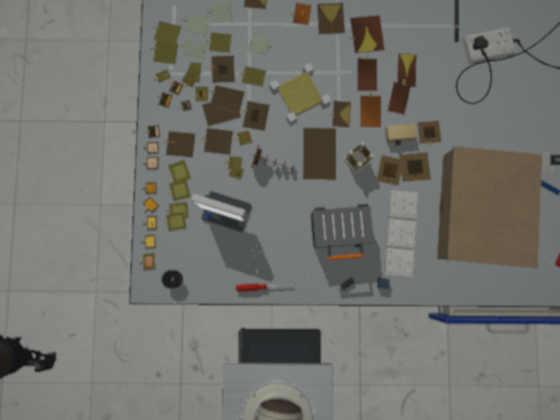

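View pics/wrist0.png

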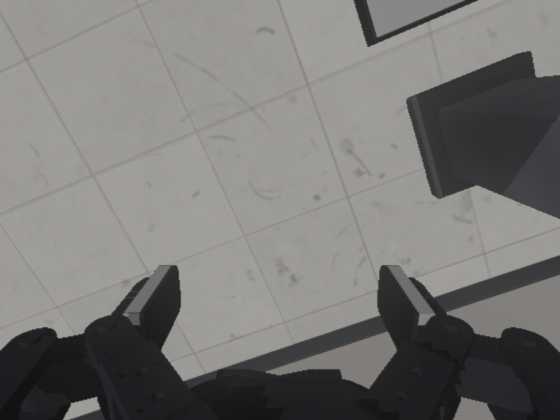

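The scene view shows the lamp at about (245,200) and the unit at about (345,250), with its orange bar at (335,249). In the top view the bar is at (345,256) and the lamp at (222,207). Next I'll enlarge both.

```bash
python3 - <<'E'
from h import *
p=cv2.imread('pics/scene0.png'); save('sc_u',p[205:295,295:395],8 if 0 else 6); save('sc_l',p[160:250,210:310],6)
t=cv2.imread('pics/top0.png'); save('t_u',t[195:295,300:410],6); save('t_l',t[170:295,155:305],5)
E
```

```text
(no output)
```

View pics/sc_u.png

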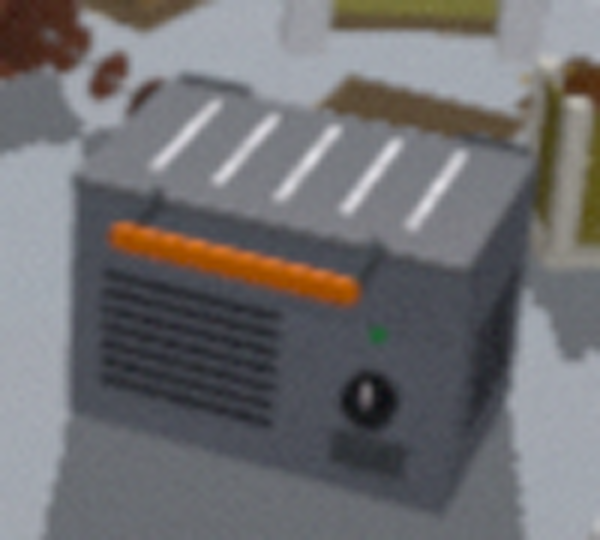

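View pics/sc_l.png

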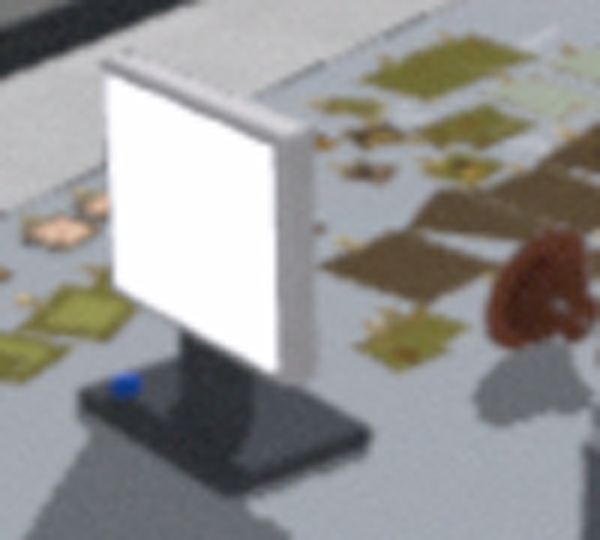

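View pics/t_u.png

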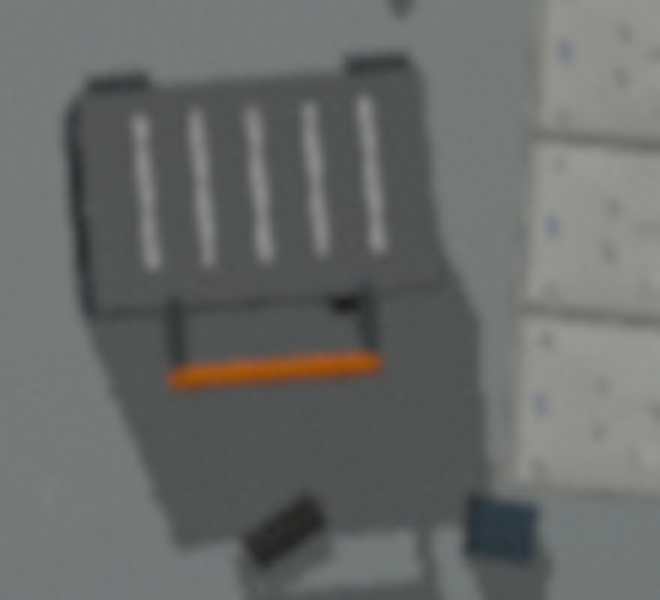

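View pics/t_l.png

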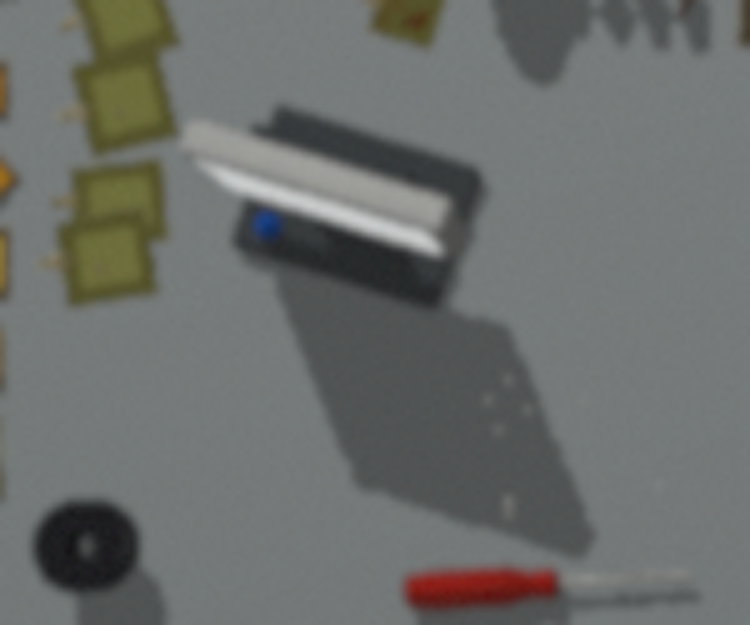

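```bash
cat >> h.py <<'E'
def ray(n,uv):
    c=arm.camera_params(n); K=c['K']; M=c['world_to_cam']
    v=np.linalg.inv(K)@[uv[0],uv[1],1]; v=np.array([v[0],-v[1],-v[2]])
    Rm=M[:3,:3]; o=-Rm.T@M[:3,3]; d=Rm.T@v; return o,d/np.linalg.norm(d)
def tri(rs):
    A=np.zeros((3,3));b=np.zeros(3)
    for o,d in rs:
        P=np.eye(3)-np.outer(d,d);A+=P;b+=P@o
    x=np.linalg.solve(A,b); return x,[np.linalg.norm((np.eye(3)-np.outer(d,d))@(x-o)) for o,d in rs]
def cloud(n,d):
    c=arm.camera_params(n);K=c['K'];M=c['world_to_cam']
    v,u=np.mgrid[:420,:560]; X=(u-K[0,2])/K[0,0]*d; Y=(v-K[1,2])/K[1,1]*d
    P=np.stack([X,-Y,-d],-1); return (P-M[:3,3])@M[:3,:3]
E
python3 - <<'E'
from h import *
f=lambda u,v,s,ox,oy:((u+.5)/s-.5+ox,(v+.5)/s-.5+oy)
S=lambda u,v:ray('scene',f(u,v,6,295,205)); T=lambda u,v:ray('top',f(u,v,6,300,195))
SL=lambda u,v:ray('scene',f(u,v,6,210,160)); TL=lambda u,v:ray('top',f(u,v,5,155,170))
np.set_printoptions(precision=1,suppress=True)
def pr(n,*r): print(n,*tri(r))
pr('barL',S(112,233),T(172,378)); pr('barR',S(358,291),T(381,361))
pr('fl',S(75,178),T(93,312)); pr('fr',S(468,268),T(447,283))
pr('lamp topfrontL',SL(105,70),TL(195,160)); pr('lamp tfR',SL(280,143),TL(440,230))
d=np.load('scene0.npy');C=cloud('scene',d); p=cv2.imread('pics/scene0.png')
# lit face
m=np.zeros(d.shape,bool); m[160:250,210:310]=True; m&=(p.min(2)>245)&(d>0); m=cv2.erode(m.astype(np.uint8),np.ones((3,3)))>0
P=C[m]; c=P.mean(0); n=np.linalg.svd(P-c)[2][2]; print('lamp',m.sum(),c,n,P.min(0),P.max(0), np.std((P-c)@n))
m2=np.zeros(d.shape,bool); m2[160:250,210:310]=True; m2&=(p.min(2)>245)&(d>0); P=C[m2]; print(P.min(0),P.max(0))
cc,(w,h),a=cv2.minAreaRect(np.argwhere(m2)[:,::-1].astype(np.float32)); mm=cv2.moments(m2.astype(np.uint8),True)
dt=np.load('top0.npy');Ct=cloud('top',dt)
m=np.zeros(d.shape,bool); m[210:246,313:370]=True; P=Ct[m&(abs(Ct[...,2]-111)<6)]; print('flap top',P.mean(0),P.min(0),P.max(0))
r=cv2.minAreaRect(P[:,:2].astype(np.float32)); print(r)
m[:]=False; m[190:225,185:255]=True; P=Ct[m&(abs(Ct[...,2]-178)<8)]; print('lamp top',P.mean(0),len(P),cv2.minAreaRect(P[:,:2].astype(np.float32)))
E
```

```text
barL [ 456.7 -136.3  108.3] [np.float64(1.829273709766588), np.float64(1.829273709766606)]
barR [ 465.4 -232.1  109.2] [np.float64(1.5116446188379822), np.float64(1.5116446188379746)]
fl [ 487.4 -101.5  108.2] [np.float64(0.312109617079364), np.float64(0.312109617079348)]
fr [ 500.8 -261.4  110.9] [np.float64(2.622061807166034), np.float64(2.622061807165983)]
lamp topfrontL [599.4 225.7 171.2] [np.float64(2.3866878756612557), np.float64(2.3866878756610883)]
lamp tfR [562.9  95.6 171.9] [np.float64(2.616191898965608), np.float64(2.616191898965717)]
lamp 730 [579.  162.4 115.4] [-1.   0.3 -0. ] [560.1 108.8  64. ] [599.5 221.8 163.8] 1.121004133640416
[558.2 103.1  59. ] [601.5 227.9 167.4]
flap top [ 541.3 -173.1  113. ] [ 491.6 -251.1  105.2] [589.7 -95.5 117. ]
((540.8051147460938, -173.48570251464844), (97.72557830810547, 155.57748413085938), 0.33365026116371155)
lamp top [590.  160.2 178.5] 433 ((590.3235473632812, 159.83926391601562), (144.90255737304688, 21.820297241210938), 73.4098892211914)
```

Two-view triangulation:

| Thing | Measured | Check |
|---|---|---|
| Bar middle | about (461,-184,109) | 109.5 high expected |
| Flap front edge | 160 long | 160 expected |
| Unit yaw | about +0.085 | – |
| Lamp face centre | about (580,163,115) | 115 high expected |
| Lamp yaw | about -0.28 | – |

I'll turn the tool first, then traverse in front of the lamp.

>>> drive_tool --pt "0 0 -0.005 7.9 0.03" --pt "0 0 -0.005 7.9 0.03" --pt "0 0 -0.005 7.9 0.03" --pt "0 0 -0.005 7.9 0.03" --pt "0 0 -0.005 7.9 0.03" --pt "0 0 0 7.9 0.03" --pt "0 0 0 7.9 0.03" --pt "0 0 0 7.9 0.03" --pt "0 0 0 0 0.03"

```text
clock: 1.05
position: [232.2, 580.0, 226.3]
ee_rot: [0.737, -0.676, 0.0, 0.0]
contact_force: [0.2, 0.1, -0.1]
gripper_width: 29.8
```

>>> drive_tool --pt "0.02 -0.005 0 0 0.03" --pt "0.04 -0.01 0 0 0.03" --pt "0.046 -0.01 0 0 0.03" --pt "0.046 -0.01 0 0 0.03" --pt "0.046 -0.01 0 0 0.03" --pt "0.046 -0.01 0 0 0.03" --pt "0.046 -0.01 0 0 0.03" --pt "0.046 -0.01 0 0 0.03" --pt "0.046 -0.01 0 0 0.03" --pt "0.046 -0.01 0 0 0.03" --pt "0.046 -0.01 0 0 0.03" --pt "0.046 -0.01 0 0 0.03" --pt "0.046 -0.01 0 0 0.03" --pt "0.046 -0.01 0 0 0.03" --pt "0.046 -0.01 0 0 0.03" --pt "0.046 -0.01 0 0 0.03" --pt "0.046 -0.01 0 0 0.03" --pt "0.03 -0.005 0 0 0.03" --pt "0 0 0 0 0.03" --pt "0 0 0 0 0.03"

```text
clock: 3.05
position: [469.0, -182.5, 226.2]
ee_rot: [0.737, -0.676, -0.001, 0.0]
contact_force: [0.1, -0.8, -0.1]
gripper_width: 29.8
```

```bash
cat >> h.py <<'E'
def st():
    s=arm.read_state(); r=R.from_quat(s['ee_rot']); x=r.apply([1,0,0]); z=r.apply([0,0,1])
    print('t %.2f'%s['clock'],'pos',s['position'].round(1),'head %.2f'%np.degrees(np.arctan2(x[1],x[0])),'z',z.round(4),'F',s['contact_force'].round(2),'w %.1f'%s['gripper_width'],'j',s['joints'].round(2)); return s
def wray(s,uv):
    c=arm.camera_params('wrist');K=c['K'];M=c['mount'];r=R.from_quat(s['ee_rot']).as_matrix()
    v=np.linalg.inv(K)@[uv[0],uv[1],1];v=np.array([v[0],-v[1],-v[2]])
    d=r@M[:3,:3]@v; return r@M[:3,3]+s['position'], d/np.linalg.norm(d)
def wcloud(s,d):
    c=arm.camera_params('wrist');K=c['K'];M=c['mount'];r=R.from_quat(s['ee_rot']).as_matrix()
    v,u=np.mgrid[:420,:560]; P=np.stack([(u-K[0,2])/K[0,0]*d,-(v-K[1,2])/K[1,1]*d,-d],-1)
    return (P@M[:3,:3].T+M[:3,3])@r.T+s['position']
def todo(s,tgt,head=None):
    r=R.from_quat(s['ee_rot']).as_matrix(); return (r.T@(np.array(tgt)-s['position'])).round(1)
E
python3 - <<'E'
from h import *
import pickle
s=st(); p,d=arm.get_image('wrist'); save('w1',p); np.save('w1.npy',d); pickle.dump(s,open('w1.pkl','wb'))
E
```

```text
t 3.05 pos [ 469.  -182.5  226.2] head -85.00 z [-1.2e-03  4.0e-04 -1.0e+00] F [ 0.14 -0.78 -0.07] w 29.8 j [-0.05  0.16 -0.24 -0.   -1.17  0.14]
```

View pics/w1.png

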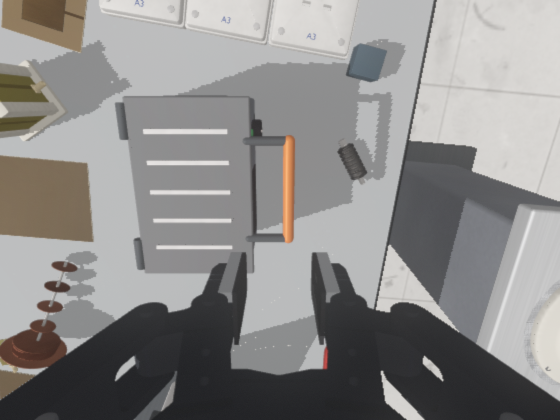

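The wrist view shows the bar from about (289,137) to (288,241), parallel to the pads. The flap plate's right edge is at column 252. I'll combine this with the earlier views.

```bash
python3 - <<'E'
from h import *
import pickle
np.set_printoptions(precision=1,suppress=True)
s=pickle.load(open('w1.pkl','rb'));d=np.load('w1.npy');p=cv2.imread('pics/w1.png').astype(int)
f=lambda u,v,s,ox,oy:((u+.5)/s-.5+ox,(v+.5)/s-.5+oy)
S=lambda u,v:ray('scene',f(u,v,6,295,205)); T=lambda u,v:ray('top',f(u,v,6,300,195))
print(tri([S(112,233),T(172,378),wray(s,(288.5,241))]),tri([S(358,291),T(381,361),wray(s,(289,137))]))
C=wcloud(s,d)
m=(p[...,2]>180)&(p[...,0]<90)&(p[...,1]<150)&(d>0); m[:130]=0;m[250:]=0;m[:,:275]=0;m[:,305:]=0
P=C[m];print('bar',m.sum(),P.mean(0),P.min(0),P.max(0)); c=P.mean(0)
k=np.polyfit(P[:,1],P[:,0],1);print('dx/dy',k)
m=np.zeros(d.shape,bool);m[100:270,130:250]=1;P=C[m&(abs(C[...,2]-112)<7)];print('flap',P.mean(0),np.median(P[:,2]),cv2.minAreaRect(P[:,:2].astype(np.float32)))
print(todo(s,[c[0],c[1],200]))
E
```

```text
(array([ 455.9, -136.5,  108.8]), [np.float64(1.6222016338524223), np.float64(2.192443688041619), np.float64(0.8758290741844802)]) (array([ 464.6, -231.8,  109.7]), [np.float64(1.0611313874290977), np.float64(2.0909776038525387), np.float64(1.1150932938958242)])
bar 212 [ 458.8 -191.4  114.5] [ 453.9 -232.1  111.9] [ 466.4 -139.7  116.4]
dx/dy [ -0.1 439.3]
flap [ 545.5 -184.1  112.5] 112.47312522971792 ((547.3602905273438, -177.4176483154297), (107.05284881591797, 154.6840362548828), 3.478822708129883)
[ 8.  10.8 26.2]
```

>>> drive_tool --pt "0.0005 0.009 0.0 0 0.024" --pt "0 0 0.02 0 0.024" --pt "0 0 0.025 0 0.024" --pt "0 0 0.025 0 0.024" --pt "0 0 0.02 0 0.024" --pt "0 0 0.01 0 0.024" --pt "0 0 0 0 0.024" --pt "0 0 0 0 0.024"

```text
clock: 3.9
position: [461.0, -183.1, 127.8]
ee_rot: [0.738, -0.675, 0.001, -0.0]
contact_force: [-0.4, 0.1, 0.4]
gripper_width: 23.8
```

```bash
python3 - <<'E'
from h import *
s=st(); p,d=arm.get_image('wrist'); save('w2',p); p,d=arm.get_image('scene'); save('s2',p[150:300,260:420],5)
E
```

```text
t 3.90 pos [ 461.  -183.1  127.8] head -84.94 z [ 1.6e-03 -5.0e-04 -1.0e+00] F [-0.42  0.11  0.43] w 23.8 j [-0.05  0.24 -0.41  0.   -0.92  0.14]
```

View pics/w2.png

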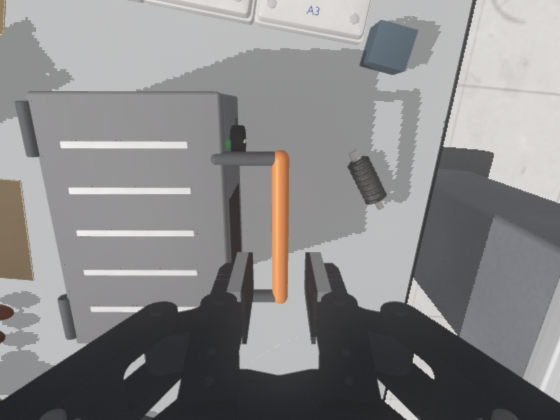

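View pics/s2.png

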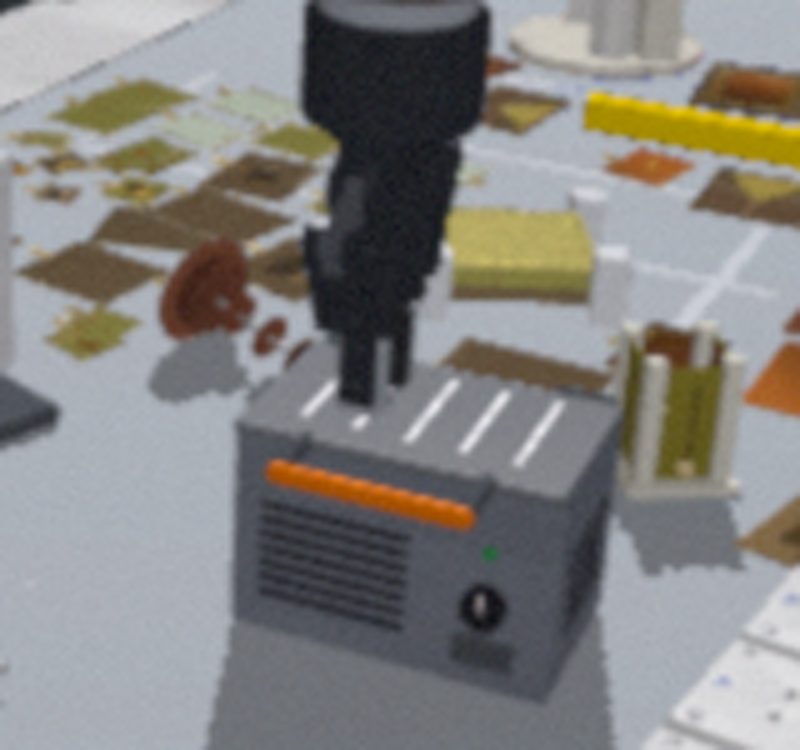

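```bash
python3 - <<'E'
from h import *
s=st()
def wp(P):
    c=arm.camera_params('wrist');K=c['K'];M=np.linalg.inv(c['mount']);r=R.from_quat(s['ee_rot']).as_matrix()
    q=M[:3,:3]@(r.T@(np.array(P)-s['position']))+M[:3,3]; return K[0,0]*q[0]/-q[2]+K[0,2],K[1,1]*-q[1]/-q[2]+K[1,2]
def sp(n,P):
    c=arm.camera_params(n);K=c['K'];M=c['world_to_cam'];q=M[:3,:3]@np.array(P)+M[:3,3];return K[0,0]*q[0]/-q[2]+K[0,2],-K[1,1]*q[1]/-q[2]+K[1,2]
t=s['position']; print('wrist tcp',wp(t),'bar',wp([460,-184,109.5]))
u=np.array(sp('scene',t));b=np.array(sp('scene',[460,-184,109.5]));print('scene tcp',(u-[260,150])*5,'bar',(b-[260,150])*5)
p,d=arm.get_image('top'); save('t3',p[150:300,260:420],5);u=np.array(sp('top',t));print('top',(u-[260,150])*5)
E
```

```text
t 4.00 pos [ 461.3 -183.3  128. ] head -84.97 z [ 2.6e-03 -4.0e-04 -1.0e+00] F [-1.09  0.29 -0.82] w 24.0 j [-0.05  0.24 -0.41  0.   -0.92  0.14]
wrist tcp (np.float64(277.8129478442692), np.float64(244.9312446440839)) bar (np.float64(280.1888303897749), np.float64(231.77520594683318))
scene tcp [371.24544943 451.27054095] bar [368.98767446 489.79334142]
top [428.56813517 530.6360647 ]
```

View pics/t3.png

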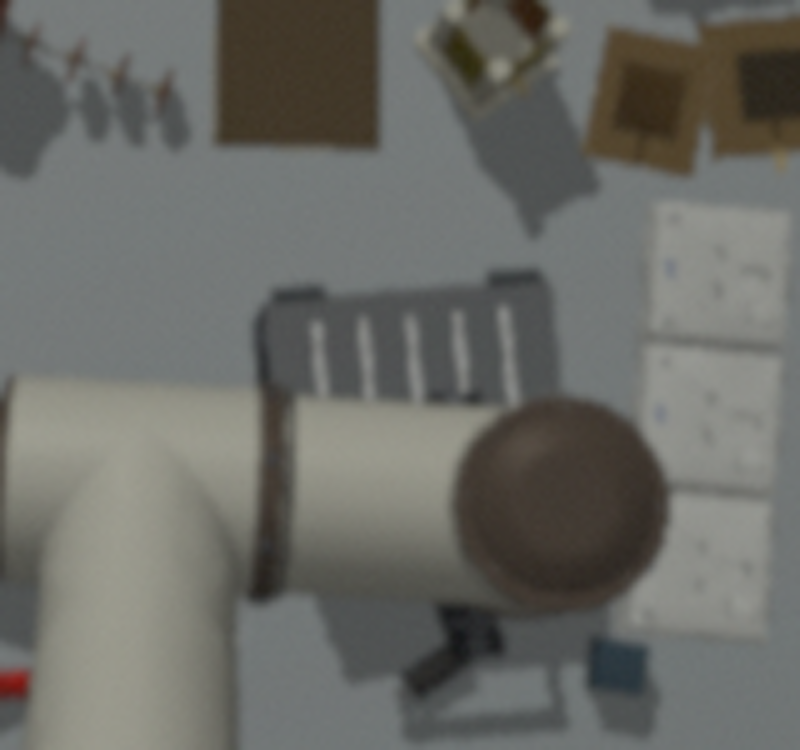

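```bash
python3 - <<'E'
from h import *
p=cv2.imread('pics/w2.png'); save('w2c',p[235:355,200:360],5)
s=st(); p,d=arm.get_image('wrist'); c=arm.camera_params('wrist');K=c['K'];M=c['mount']
v,u=np.mgrid[:420,:560]; P=np.stack([(u-K[0,2])/K[0,0]*d,-(v-K[1,2])/K[1,1]*d,-d],-1)@M[:3,:3].T+M[:3,3]
np.set_printoptions(precision=1,suppress=True)
for uu in (244,248,310,314):
    for r in range(250,345,12): print((uu,r),P[r,uu],end=' ')
    print()
m=(abs(P[...,0])<14)&(abs(P[...,1])<45)&(P[...,2]>-80)&(P[...,2]<5); Q=P[m]; print(len(Q),np.percentile(Q[:,2],[50,90,95,99,100]))
E
```

```text
t 4.05 pos [ 461.2 -183.3  127.9] head -84.99 z [ 2.5e-03 -3.0e-04 -1.0e+00] F [1.04 0.55 0.26] w 23.9 j [-0.05  0.24 -0.41  0.   -0.92  0.14]
(244, 250) [-60.3 -32.9 126.7] (244, 262) [ 11.9 -14.  -45.1] (244, 274) [ 11.9 -13.  -55.4] (244, 286) [ 11.7 -12.2 -64. ] (244, 298) [  8.8 -11.9 -67.4] (244, 310) [  4.7 -11.9 -68.6] (244, 322) [ -0.7 -12.2 -68.1] (244, 334) [ -6.  -12.3 -67.8] 
(248, 250) [-60.4 -29.  126.8] (248, 262) [ 11.8 -12.4 -44.9] (248, 274) [ 10.7 -11.7 -53.1] (248, 286) [  6.2 -11.7 -54.7] (248, 298) [  1.7 -11.7 -56. ] (248, 310) [ -2.3 -11.6 -58.1] (248, 322) [ -7.2 -11.7 -59. ] (248, 334) [-156.3  -31.5  126.8] 
(310, 250) [-60.9  31.  127.8] (310, 262) [ 11.9  13.5 -45.1] (310, 274) [ 11.8  12.5 -55.4] (310, 286) [  8.8  12.3 -59.1] (310, 298) [  4.8  12.2 -61. ] (310, 310) [ -0.4  12.4 -61. ] (310, 322) [  75.     0.3 -172.6] (310, 334) [ -8.8  12.3 -64.2] 
(314, 250) [-60.5  34.8 126.9] (314, 262) [ 11.6  15.2 -44.5] (314, 274) [ 11.7  14.1 -55.1] (314, 286) [ 11.4  13.3 -63.6] (314, 298) [  8.8  13.  -67.4] (314, 310) [  3.9  13.1 -67.3] (314, 322) [ -1.2  13.3 -67.3] (314, 334) [ -6.1  13.4 -67.7] 
5855 [-66.7 -42.5 -38.5 -34.1 -29.8]
```

View pics/w2c.png

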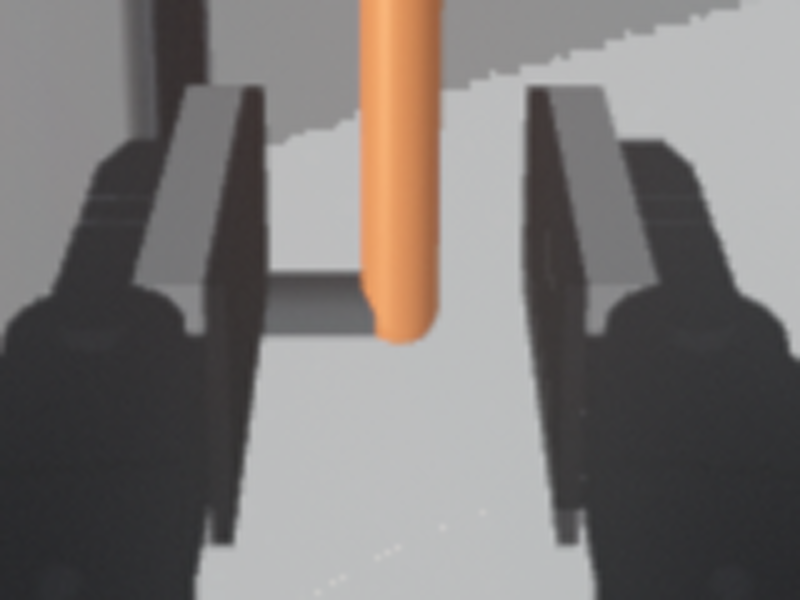

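>>> drive_tool --pt "0 0 0.015 0 0.024" --pt "0 0 0.02 0 0.024" --pt "0 0 0.015 0 0.024" --pt "0 0 0 0 0.024" --pt "0 0 0 0 0.024"

```text
clock: 4.6
position: [460.9, -183.5, 77.3]
ee_rot: [0.737, -0.676, 0.0, -0.0]
contact_force: [0.5, 1.1, 1.4]
gripper_width: 23.9
```

```bash
python3 - <<'E'
from h import *
print('gpo',arm.grip_point_offset)
s=st(); p,d=arm.get_image('wrist'); save('w4',p[200:360,180:380],4); p,d=arm.get_image('scene'); save('s4',p[150:300,260:420],5)
E
```

```text
gpo 18.700000000000003
t 4.60 pos [ 460.9 -183.5   77.3] head -85.00 z [ 7.e-04 -4.e-04 -1.e+00] F [0.47 1.09 1.37] w 23.9 j [-0.05  0.3  -0.47  0.   -0.79  0.14]
```

View pics/w4.png

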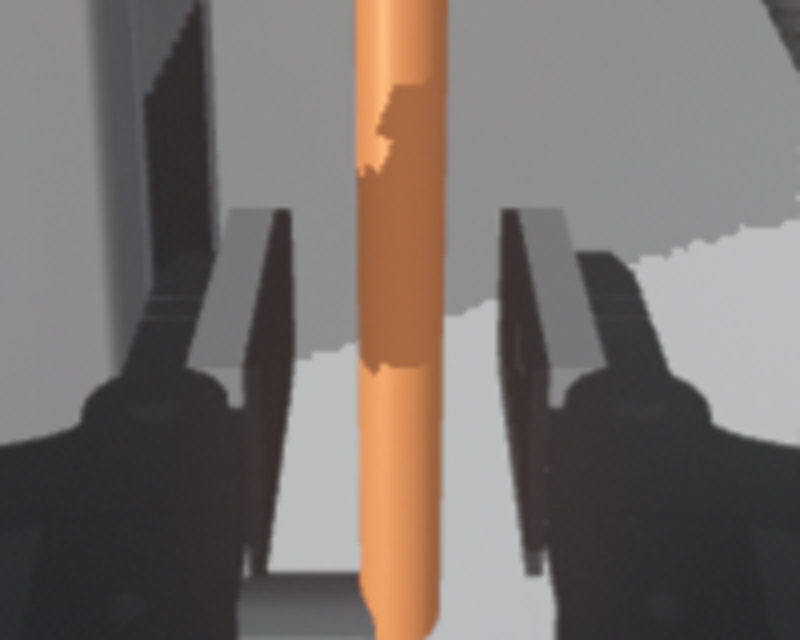

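View pics/s4.png

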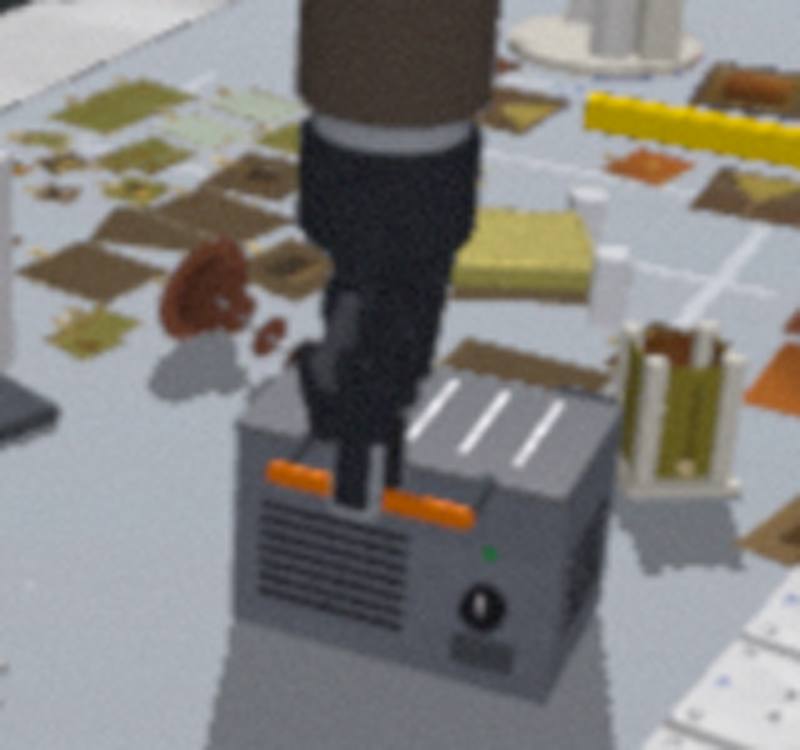

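>>> drive_tool --pt "0 0 0.008 0 0.024" --pt "0 0 0 0 0.014" --pt "0 0 0 0 0.008" --pt "0 0 0 0 0.008" --pt "0 0 0 0 0.008" --pt "0 0 0 0 0.008"

```text
clock: 5.3
position: [460.4, -183.3, 68.7]
ee_rot: [0.737, -0.676, -0.0, -0.0]
contact_force: [0.1, 0.8, -0.5]
gripper_width: 8.7
```

>>> drive_tool --pt "0 0 -0.01 0 0.008" --pt "0 0 -0.01 0 0.008" --pt "0 0 -0.01 0 0.008" --pt "0 0 0 0 0.008" --pt "0 0 0 0 0.008"

```text
clock: 5.8
position: [464.5, -183.0, 100.9]
ee_rot: [0.737, -0.675, 0.004, -0.003]
contact_force: [7.3, 2.5, -3.7]
gripper_width: 8.5
```

```bash
python3 - <<'E'
from h import *
s=st(); p,d=arm.get_image('wrist'); save('w5',p); p,d=arm.get_image('scene'); save('s5',p[150:300,260:420],5)
E
```

```text
t 5.80 pos [ 464.5 -183.   100.9] head -84.97 z [ 9.6e-03 -3.0e-04 -1.0e+00] F [ 7.34  2.47 -3.67] w 8.5 j [-0.05  0.27 -0.44 -0.   -0.85  0.14]
```

View pics/s5.png

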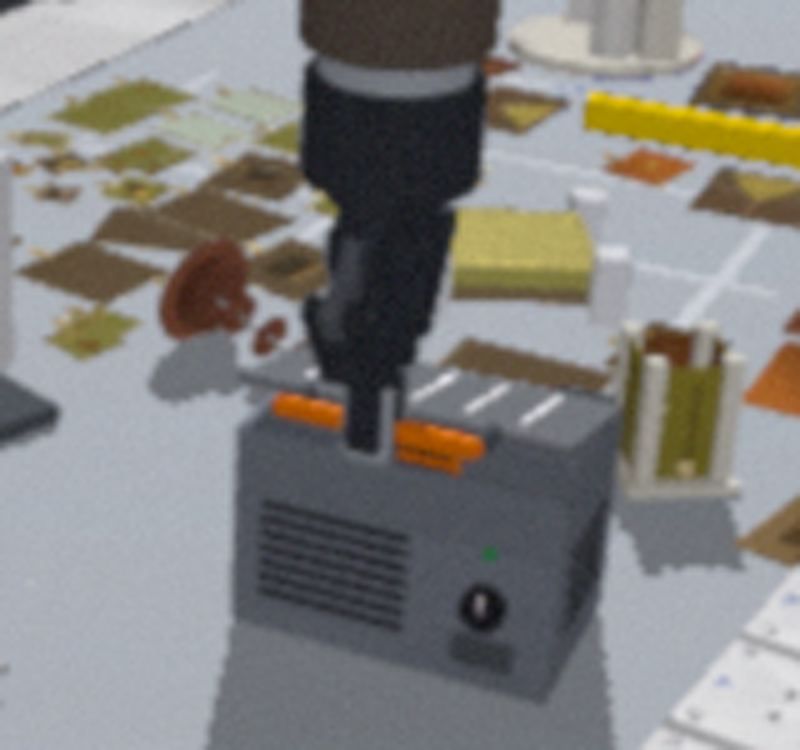

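>>> drive_tool --pt "0 -0.0055 -0.0115 0 0.008" --pt "0 -0.0055 -0.0115 0 0.008" --pt "0 -0.0065 -0.012 0 0.008" --pt "0 -0.0065 -0.012 0 0.008" --pt "0 -0.0085 -0.0105 0 0.008" --pt "0 -0.0085 -0.0105 0 0.008" --pt "0 -0.0105 -0.0085 0 0.008" --pt "0 -0.0105 -0.0085 0 0.008" --pt "0 0 0 0 0.008" --pt "0 0 0 0 0.008"

```text
clock: 6.9
position: [520.4, -178.1, 184.6]
ee_rot: [0.737, -0.676, -0.001, 0.001]
contact_force: [-5.1, 1.2, 5.2]
gripper_width: 9.2
```

```bash
python3 - <<'E'
from h import *
s=st(); p,d=arm.get_image('scene'); save('s6',p[120:300,260:420],4)
E
```

```text
t 6.90 pos [ 520.4 -178.1  184.6] head -85.02 z [-2.6e-03 -1.0e-04 -1.0e+00] F [-5.14  1.25  5.22] w 9.2 j [-0.03  0.27 -0.2   0.   -1.1   0.12]
```

View pics/s6.png

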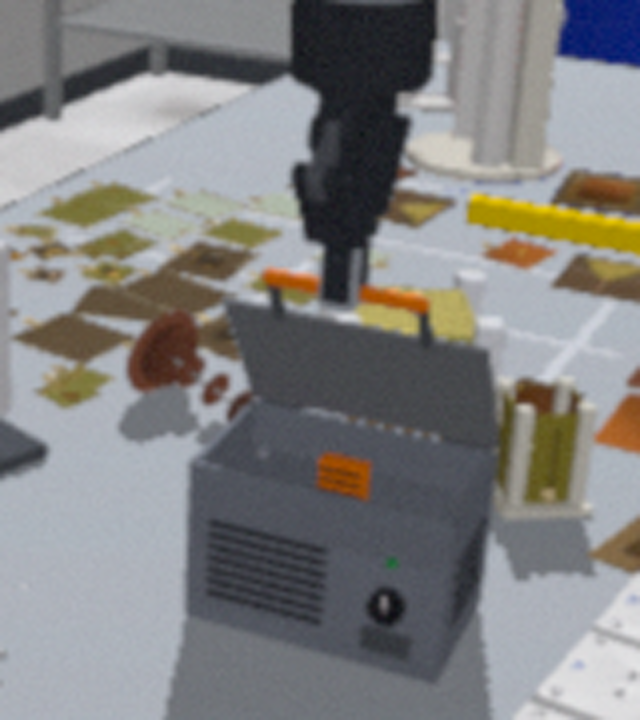

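The flap is up at about 1 rad, the bar is held, and the filter's orange tab shows at (344,476). I'll continue along the arc to about 2.1 rad.

>>> drive_tool --pt "0 -0.012 -0.006 0 0.008" --pt "0 -0.012 -0.006 0 0.008" --pt "0 -0.013 -0.0035 0 0.008" --pt "0 -0.013 -0.0035 0 0.008" --pt "0 -0.0135 -0.001 0 0.008" --pt "0 -0.0135 -0.001 0 0.008" --pt "0 -0.0135 0.0015 0 0.008" --pt "0 -0.0135 0.0015 0 0.008" --pt "0 -0.013 0.0045 0 0.008" --pt "0 -0.013 0.0045 0 0.008" --pt "0 -0.012 0.006 0 0.008" --pt "0 0 0 0 0.008" --pt "0 0 0 0 0.008"

```text
clock: 8.25
position: [664.6, -165.7, 186.5]
ee_rot: [0.737, -0.676, 0.001, -0.0]
contact_force: [0.8, -0.1, 1.2]
gripper_width: 8.5
```

```bash
python3 - <<'E'
from h import *
s=st(); p,d=arm.get_image('scene'); save('s7',p[120:300,260:420],4)
E
```

```text
t 8.25 pos [ 664.6 -165.7  186.5] head -85.01 z [ 1.4e-03 -2.0e-04 -1.0e+00] F [ 0.84 -0.12  1.24] w 8.5 j [-0.01  0.5   0.15  0.   -1.22  0.1 ]
```

View pics/s7.png

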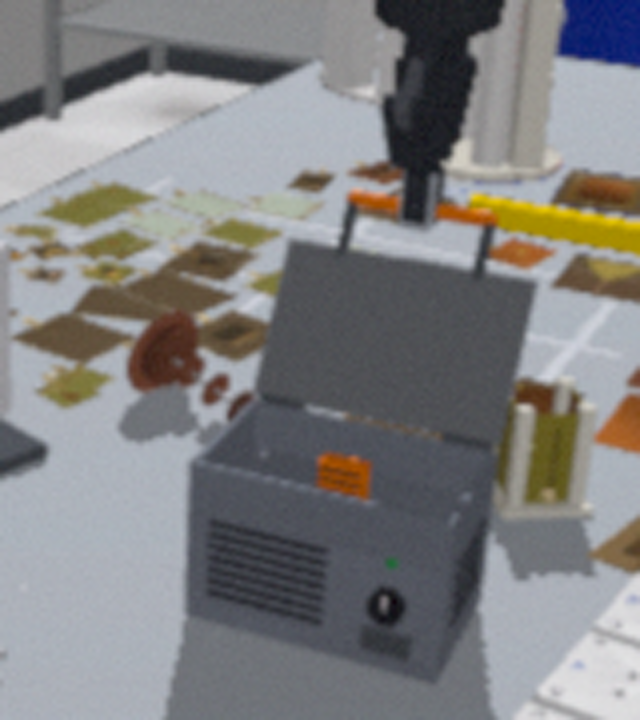

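>>> drive_tool --pt "0 0 0 0 0.02" --pt "0 0 0 0 0.026" --pt "0 0 -0.02 0 0.026" --pt "0 0 -0.03 0 0.026" --pt "0 0.01 -0.03 0 0.03" --pt "0 0.03 -0.01 0 0.03" --pt "0 0.03 0 0 0.03" --pt "0 0.03 0 0 0.03" --pt "0 0.02 0 0 0.03" --pt "0 0 0 0 0.03" --pt "0 0 0 0 0.03"

```text
clock: 9.4
position: [543.9, -176.1, 277.2]
ee_rot: [0.737, -0.676, 0.0, -0.0]
contact_force: [-0.3, -0.9, 1.0]
gripper_width: 30.0
```

```bash
python3 - <<'E'
from h import *
import pickle
s=st(); p,d=arm.get_image('wrist'); save('w8',p); np.save('w8.npy',d); pickle.dump(s,open('w8.pkl','wb')); p,d=arm.get_image('scene'); cv2.imwrite('pics/s8f.png',p); np.save('s8.npy',d); save('s8',p[150:300,280:430],5)
E
```

```text
t 9.40 pos [ 543.9 -176.1  277.2] head -85.03 z [ 9.e-04  0.e+00 -1.e+00] F [-0.31 -0.93  0.95] w 30.0 j [-0.03  0.25  0.   -0.   -1.32  0.12]
```

View pics/w8.png

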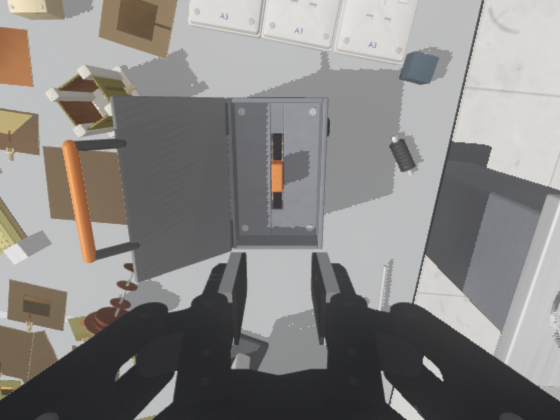

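View pics/s8.png

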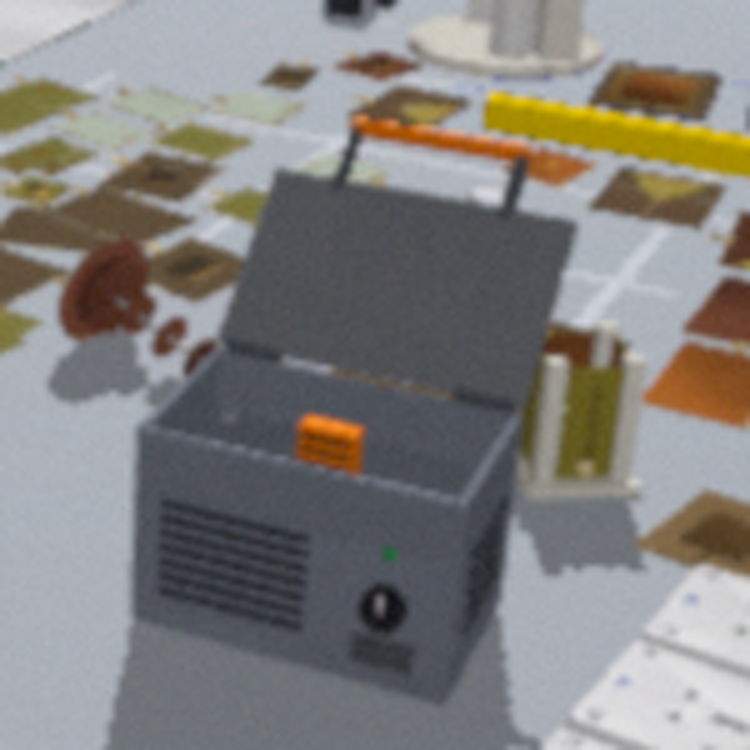

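```bash
python3 - <<'E'
from h import *
import pickle
p=cv2.imread('pics/w8.png'); save('w8c',p[90:260,220:340],5 if 0 else 4)
q=cv2.imread('pics/s8f.png'); save('s8c',q[222:252,328:368],15)
s=pickle.load(open('w8.pkl','rb'));d=np.load('w8.npy');C=wcloud(s,d); p=p.astype(int)
m=(p[...,2]>150)&(p[...,0]<80)&(p[...,1]<140)&(d>0); m[:150]=0;m[205:]=0;m[:,:260]=0;m[:,295:]=0
P=C[m];np.set_printoptions(precision=1,suppress=True);print(m.sum(),np.argwhere(m).min(0),np.argwhere(m).max(0),P.mean(0),np.median(P,0),P.min(0),P.max(0))
t=P[P[:,2]>np.percentile(P[:,2],60)-4];print(t.mean(0),cv2.minAreaRect(t[:,:2].astype(np.float32)))
E
```

```text
48 [161 271] [191 282] [ 544.7 -180.3  103.8] [ 543.7 -185.9  104.5] [ 538.9 -192.3   86.4] [ 552.6 -162.5  107.4]
[ 544.2 -179.6  104.5] ((545.7910766601562, -177.3645477294922), (11.563786506652832, 29.68987274169922), 5.123087406158447)
```

View pics/w8c.png

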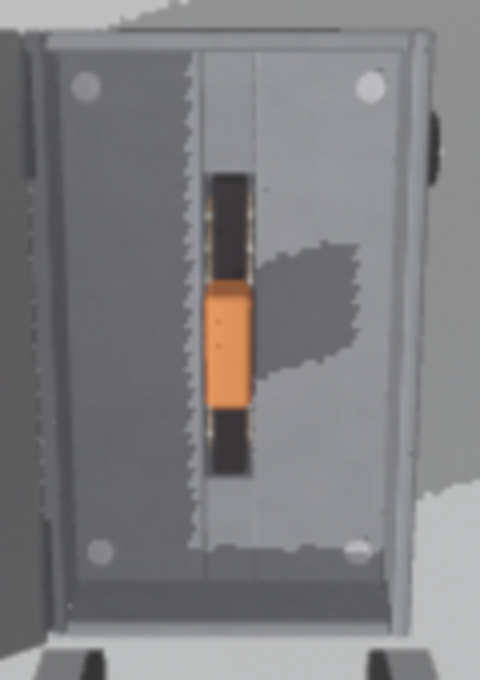

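View pics/s8c.png

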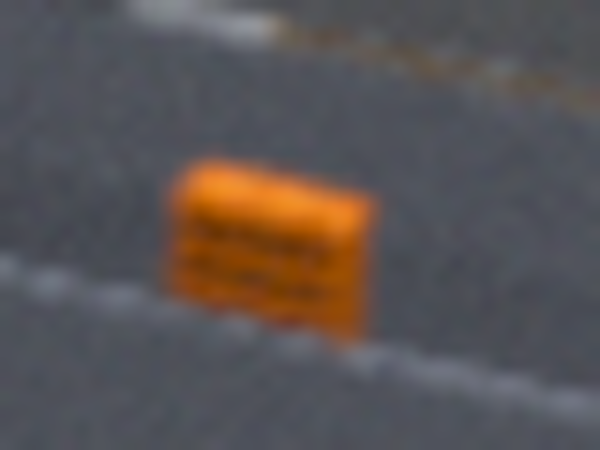

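>>> drive_tool --pt "0.001 -0.0015 0.02 0 0.03" --pt "0 0 0.03 0 0.03" --pt "0 0 0.03 0 0.03" --pt "0 0 0.03 0 0.03" --pt "0 0 0.03 0 0.03" --pt "0 0 0.025 0 0.03" --pt "0 0 0.02 0 0.03" --pt "0 0 0.01 0 0.03" --pt "0 0 0 0 0.03" --pt "0 0 0 0 0.03"

```text
clock: 10.5
position: [546.7, -177.0, 82.2]
ee_rot: [0.737, -0.676, 0.0, -0.0]
contact_force: [-0.1, -0.6, 1.4]
gripper_width: 30.0
```

```bash
python3 - <<'E'
from h import *
s=st(); p,d=arm.get_image('wrist'); save('w9',p[120:380,160:400],3); p,d=arm.get_image('scene'); save('s9',p[170:270,290:410],6)
E
```

```text
t 10.50 pos [ 546.7 -177.    82.2] head -84.99 z [ 9.e-04 -4.e-04 -1.e+00] F [-0.08 -0.61  1.43] w 30.0 j [-0.03  0.41 -0.28  0.   -0.88  0.12]
```

View pics/w9.png

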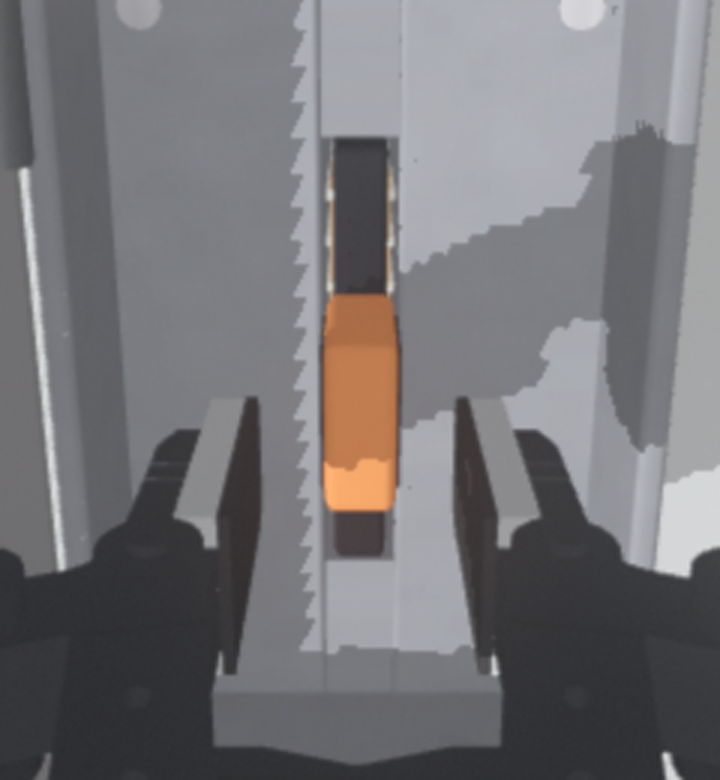

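View pics/s9.png

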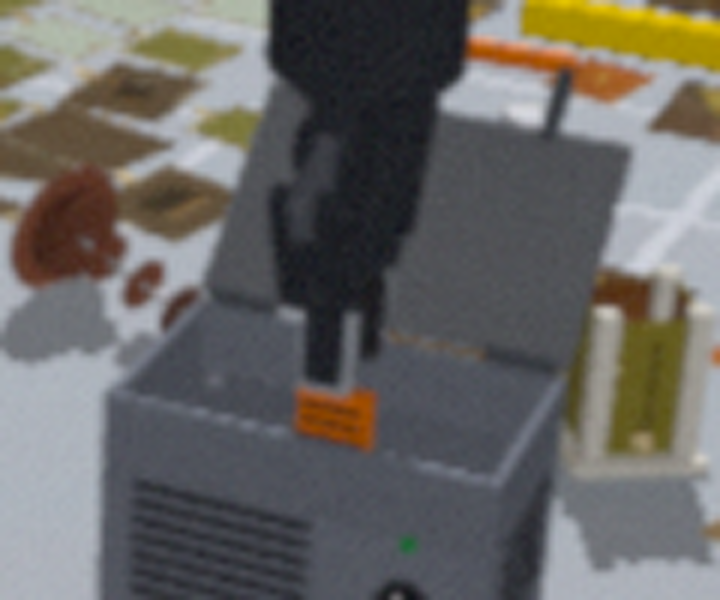

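>>> drive_tool --pt "0 0.0005 0.01 0 0.03" --pt "0 0 0.01 0 0.03" --pt "0 0 0 0 0.03" --pt "0 0 0 0 0.03"

```text
clock: 11.0
position: [544.9, -177.0, 61.2]
ee_rot: [0.737, -0.676, -0.0, 0.0]
contact_force: [0.2, -0.6, 1.4]
gripper_width: 29.8
```

>>> drive_tool --pt "0 0 0 0 0.02" --pt "0 0 0 0 0.012" --pt "0 0 0 0 0.005" --pt "0 0 0 0 0.005" --pt "0 0 0 0 0.005" --pt "0 0 0 0 0.005"

```text
clock: 11.6
position: [545.7, -177.0, 62.2]
ee_rot: [0.737, -0.676, 0.001, -0.0]
contact_force: [0.8, -0.0, 2.0]
gripper_width: 10.3
```

```bash
python3 - <<'E'
from h import *
s=st(); p,d=arm.get_image('scene'); save('s10',p[170:270,290:410],6)
E
```

```text
t 11.60 pos [ 545.7 -177.    62.2] head -85.01 z [ 1.2e-03 -3.0e-04 -1.0e+00] F [ 0.82 -0.02  2.04] w 10.3 j [-0.03  0.44 -0.3   0.   -0.83  0.12]
```

View pics/s10.png

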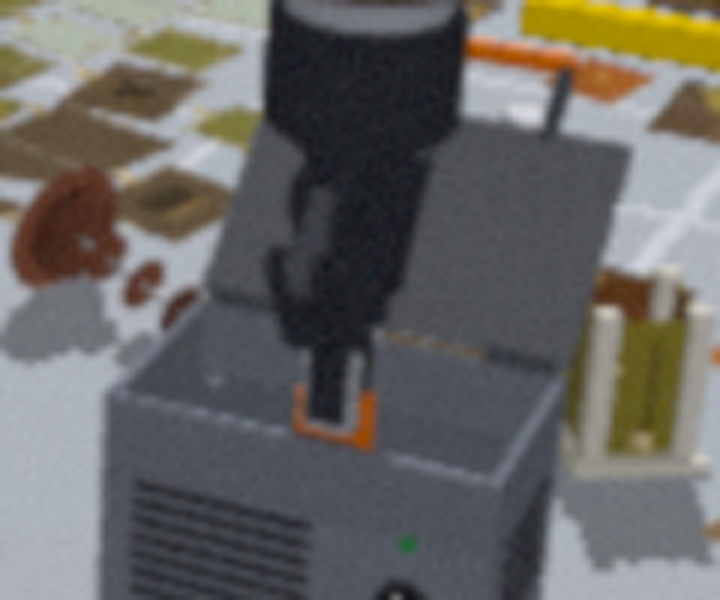

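The pads cover the tab. The width reads 10.3, which fits a 12 mm tab given that the 10 mm bar read about 8.6. Lifting straight up.

>>> drive_tool --pt "0 0 -0.005 0 0.005" --pt "0 0 -0.008 0 0.005" --pt "0 0 -0.01 0 0.005" --pt "0 0 -0.01 0 0.005" --pt "0 0 -0.01 0 0.005" --pt "0 0 -0.01 0 0.005" --pt "0 0 -0.01 0 0.005" --pt "0 0 -0.01 0 0.005" --pt "0 0 -0.01 0 0.005" --pt "0 0 -0.01 0 0.005" --pt "0 0 -0.01 0 0.005" --pt "0 0 -0.01 0 0.005" --pt "0 0 -0.01 0 0.005" --pt "0 0 -0.01 0 0.005" --pt "0 0 -0.005 0 0.005" --pt "0 0 0 0 0.005" --pt "0 0 0 0 0.005" --pt "0 0 0 0 0.005"

```text
clock: 13.45
position: [544.8, -176.9, 199.0]
ee_rot: [0.737, -0.676, -0.001, 0.0]
contact_force: [-1.0, 1.2, -0.1]
gripper_width: 10.1
```

```bash
python3 - <<'E'
from h import *
import pickle
s=st(); p,d=arm.get_image('wrist'); save('w11',p); np.save('w11.npy',d); pickle.dump(s,open('w11.pkl','wb')); p,d=arm.get_image('scene'); save('s11',p[130:270,290:410],5); cv2.imwrite('pics/s11f.png',p);np.save('s11.npy',d)
# lamp pose from both depth sets
np.set_printoptions(precision=4,suppress=True)
d=np.load('scene0.npy');C=cloud('scene',d);p=cv2.imread('pics/scene0.png')
m=np.zeros(d.shape,bool);m[160:250,210:310]=True;m&=(p.min(2)>245)&(d>0);m=cv2.erode(m.astype(np.uint8),np.ones((3,3)))>0
P=C[m];c=P.mean(0);n=np.linalg.svd(P-c)[2][2];print('lamp',c,n,'yaw',np.arctan2(-n[1]*np.sign(-n[0]),abs(n[0])))
E
```

```text
t 13.45 pos [ 544.8 -176.9  199. ] head -85.02 z [-1.4e-03  3.0e-04 -1.0e+00] F [-0.98  1.24 -0.15] w 10.1 j [-0.03  0.3  -0.13 -0.   -1.15  0.12]
lamp [578.9554 162.4234 115.4485] [-0.9554  0.2952 -0.0007] yaw -0.299680429637507
```

View pics/s11.png

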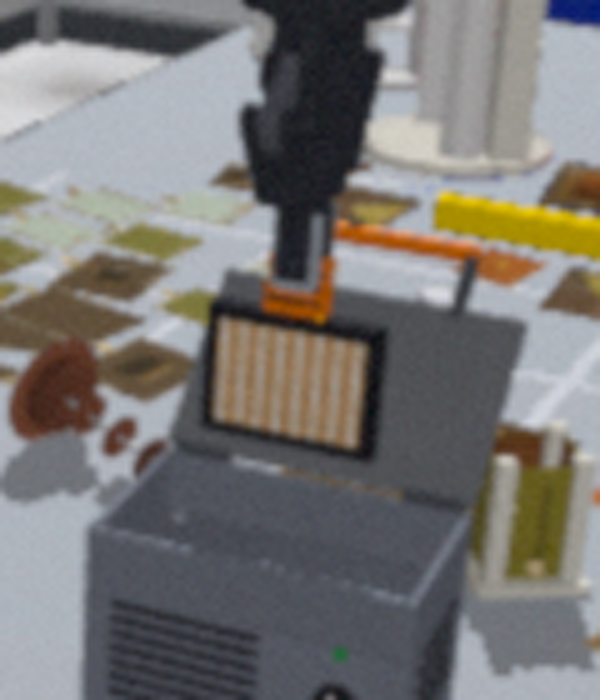

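View pics/w11.png

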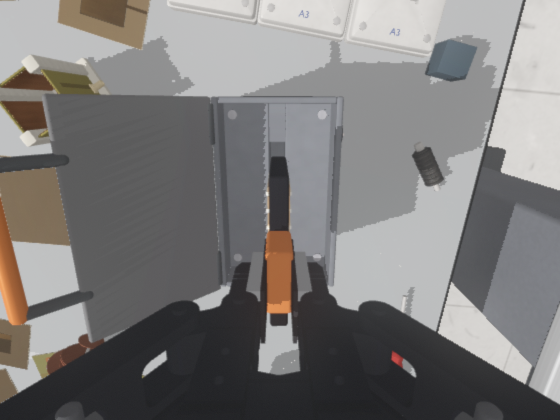

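The filter came out clean and the flap is open. Next I back off, turn 21.6°, and traverse to a standoff 12 cm in front of the lamp.

>>> drive_tool --pt "0 0.015 0 0 0.005" --pt "0 0.03 0 0 0.005" --pt "0 0.03 0 0 0.005" --pt "0 0.01 0 3.6 0.005" --pt "0 0 0 6 0.005" --pt "0 0 0 6 0.005" --pt "0 0 0 6 0.005" --pt "0 0 0 0 0.005"

```text
clock: 14.35
position: [460.3, -184.4, 199.6]
ee_rot: [-0.598, 0.802, 0.0, -0.0]
contact_force: [0.8, -0.8, -1.4]
gripper_width: 10.4
```

>>> drive_tool --pt "-0.015 0.0045 0 0 0.005" --pt "-0.03 0.0085 0 0 0.005" --pt "-0.036 0.0103 0 0 0.005" --pt "-0.036 0.0103 0 0 0.005" --pt "-0.036 0.0103 0 0 0.005" --pt "-0.036 0.0103 0 0 0.005" --pt "-0.036 0.0103 0 0 0.005" --pt "-0.036 0.0103 0 0 0.005" --pt "-0.036 0.0103 0 0 0.005" --pt "-0.036 0.0103 0 0 0.005" --pt "-0.025 0.007 0 0 0.005" --pt "-0.009 0.0025 0 0 0.005" --pt "0 0 0.01 0 0.005" --pt "0 0 0.02 0 0.005" --pt "0 0 0.02 0 0.005" --pt "0 0 0.01 0 0.005" --pt "0 0 0 0 0.005" --pt "0 0 0 0 0.005"

```text
clock: 16.15
position: [465.4, 196.9, 140.1]
ee_rot: [-0.597, 0.802, -0.0, 0.0]
contact_force: [-0.2, 0.9, -0.8]
gripper_width: 10.5
```

```bash
python3 - <<'E'
from h import *
import pickle
s=st(); 
xl=np.array([.958,-.286]); f=np.array([579.8,163]); 
print('front dist',(s['position'][:2]-f)@xl,'lateral',(s['position'][:2]-f)@[.286,.958])
p,d=arm.get_image('wrist'); save('w12',p); np.save('w12.npy',d); pickle.dump(s,open('w12.pkl','wb')); p,d=arm.get_image('scene'); save('s12',p[100:260,180:340],4); cv2.imwrite('pics/s12f.png',p);np.save('s12.npy',d)
p,d=arm.get_image('top'); save('t12',p[150:300,160:320],5); np.save('t12.npy',d);cv2.imwrite('pics/t12f.png',p)
E
```

```text
t 16.15 pos [465.4 196.9 140.1] head -106.63 z [ 6.e-04 -1.e-04 -1.e+00] F [-0.18  0.93 -0.81] w 10.5 j [ 0.72  0.24 -0.37  0.   -0.96 -1.01]
front dist -119.27904052743317 lateral -0.2597314441680112
```

View pics/s12.png

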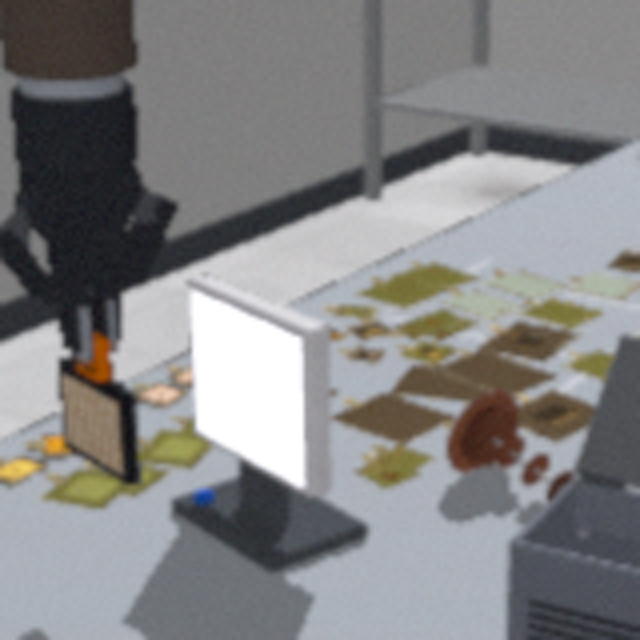

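View pics/w12.png

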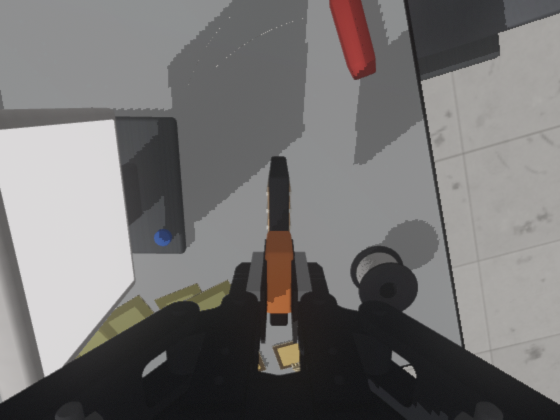

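View pics/t12.png

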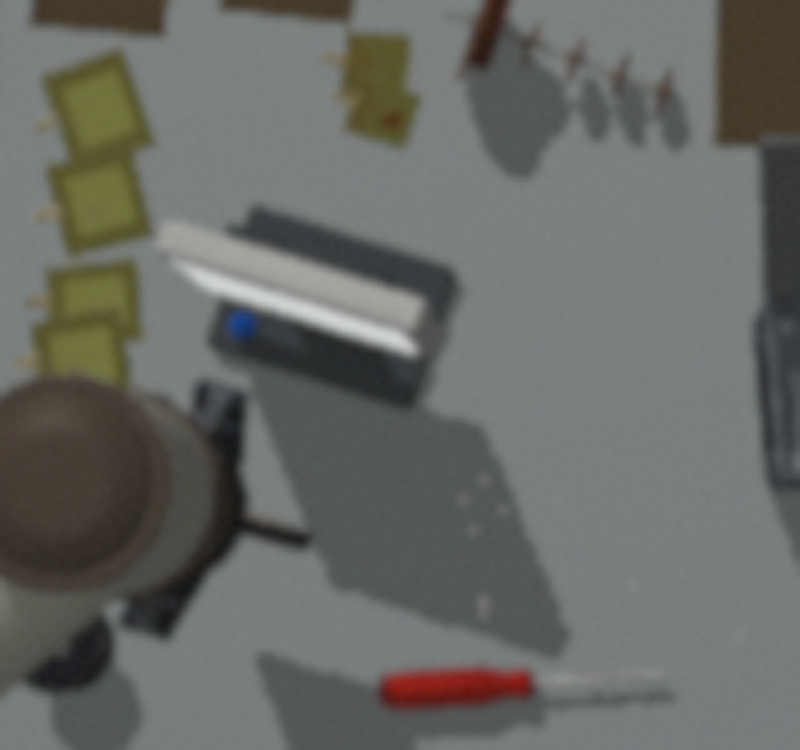

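Filter and lamp look parallel. The measured standoff is 119 mm with about 0 lateral offset, and the gripper knuckles pass above the panel. I'll approach slowly by 59 mm and go 7.5 mm down.

>>> drive_tool --pt "0 -0.005 0.0025 0 0.005" --pt "0 -0.009 0.0025 0 0.005" --pt "0 -0.01 0.0025 0 0.005" --pt "0 -0.01 0 0 0.005" --pt "0 -0.01 0 0 0.005" --pt "0 -0.01 0 0 0.005" --pt "0 -0.005 0 0 0.005" --pt "0 0 0 0 0.005" --pt "0 0 0 0 0.005" --pt "0 0 0 0 0.005"

```text
clock: 17.3
position: [521.2, 180.5, 132.2]
ee_rot: [-0.598, 0.802, 0.0, -0.0]
contact_force: [-0.1, -0.0, -0.9]
gripper_width: 10.3
```

```bash
python3 - <<'E'
from h import *
import pickle
s=st(); 
p,d=arm.get_image('wrist'); save('w13',p); np.save('w13.npy',d); pickle.dump(s,open('w13.pkl','wb')); p,d=arm.get_image('scene'); save('s13',p[150:260,200:310],6); save('s13u',p[150:300,280:430],4); np.save('s13.npy',d)
E
```

```text
t 17.30 pos [521.2 180.5 132.2] head -106.61 z [-2.e-04 -0.e+00 -1.e+00] F [-0.09 -0.03 -0.95] w 10.3 j [ 0.63  0.32 -0.27 -0.   -0.97 -0.92]
```

View pics/s13.png

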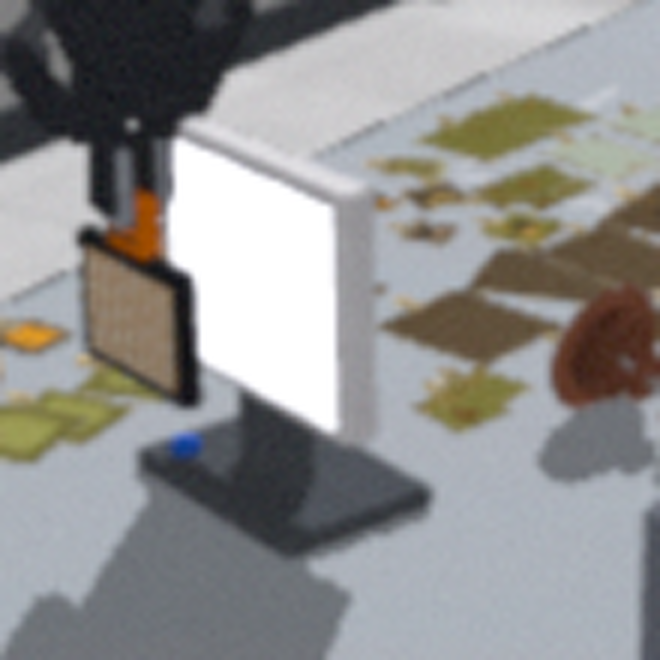

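View pics/w13.png

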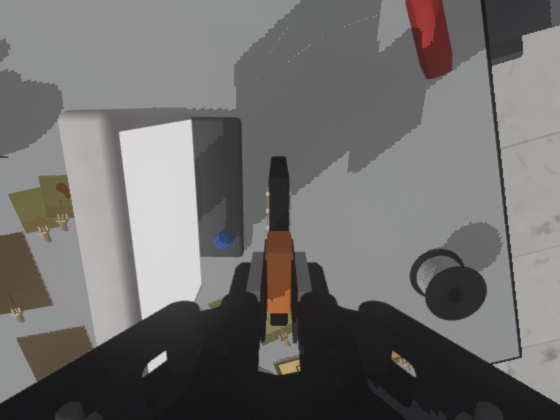

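View pics/s13u.png

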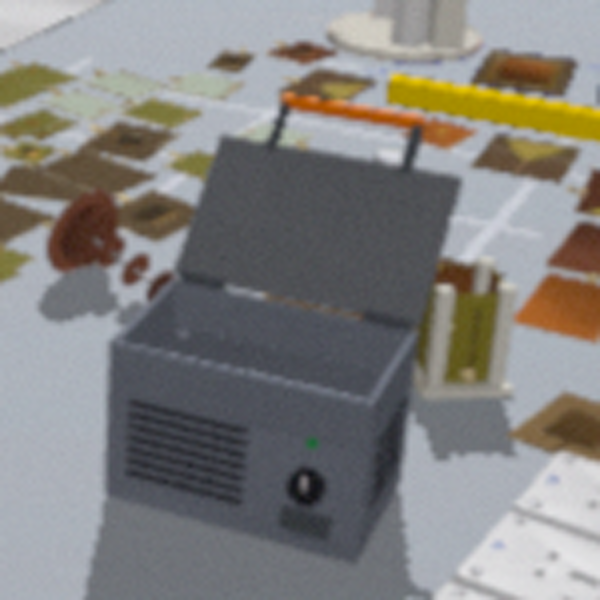

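Both look right in the pictures. As a numeric check, I'll project the expected filter corners and compare the lamp and filter planes by depth.

```bash
python3 - <<'E'
from h import *
np.set_printoptions(precision=2,suppress=True)
s=st(); d=np.load('s13.npy');C=cloud('scene',d)
o=lambda u,v:(int(round(u/6+200)),int(round(v/6+150)))
def fit(poly):
    m=np.zeros(d.shape,np.uint8);cv2.fillPoly(m,[np.array([o(*q) for q in poly])],1);P=C[(m>0)&(d>0)];
    for _ in range(3):
        c=P.mean(0);n=np.linalg.svd(P-c)[2][2];n*=np.sign(n[0]);r=(P-c)@n;P=P[abs(r)<2.5*r.std()+.5]
    return c,n,len(P)
cf,nf,k=fit([(95,255),(178,287),(180,385),(98,342)]);print('filter front face',cf,nf,k)
cl,nl,k=fit([(215,170),(325,217),(325,415),(215,365)]);print('lamp',cl,nl,k)
print('angle',np.arccos(abs(nf@nl)),'gap',(cl-cf)@nl-5)
def sp(P):
    c=arm.camera_params('scene');K=c['K'];M=c['world_to_cam'];q=M[:3,:3]@np.array(P)+M[:3,3];return np.array([K[0,0]*q[0]/-q[2]+K[0,2],-K[1,1]*q[1]/-q[2]+K[1,2]])
X=np.array([.958,-.286,0]);Y=np.array([.286,.958,0]);Z=np.array([0,0,1.])
c=np.array([s['position'][0],s['position'][1],s['position'][2]-17.7])
for a,b in((42,32.5),(-42,32.5),(-42,-32.5),(42,-32.5)): print('filter',(sp(c-5*X+a*Y+b*Z)-[200,150])*6)
f=np.array([579.8,163,115]);
for a,b in((65,55),(-65,55),(-65,-55),(65,-55)): print('lit',(sp(f+a*Y+b*Z)-[200,150])*6)
rel=c-f;print('filter centre in lamp frame',rel@X,rel@Y,rel@Z)
E
```

```text
t 17.40 pos [521.2 180.6 132.3] head -106.59 z [ 0.  0. -1.] F [ 0.39 -0.2  -1.21] w 10.5 j [ 0.63  0.32 -0.27 -0.   -0.97 -0.92]
filter front face [511.88 174.84 115.68] [ 0.96 -0.28 -0.  ] 241
lamp [574.48 147.69 112.03] [ 0.95 -0.3   0.  ] 642
angle 0.017422105926848095 gap 62.84370458734375
filter [ 78.11 219.71]
filter [181.48 272.1 ]
filter [188.13 405.58]
filter [ 86.8  347.82]
lit [166.88 130.61]
lit [331.85 203.39]
lit [336.81 425.36]
lit [177.55 339.27]
filter centre in lamp frame -61.17279017103643 0.09538716874259023 -0.3630017438668318
```

```bash
python3 - <<'E'
from h import *
st(); print(arm.job_done())
E
```

```text
t 17.40 pos [521.2 180.6 132.3] head -106.59 z [ 1.e-04  1.e-04 -1.e+00] F [ 0.39 -0.2  -1.21] w 10.5 j [ 0.63  0.32 -0.27 -0.   -0.97 -0.92]
the job is handed in; nothing more can be done
None
```

I carried out the task and handed it in at 17.4 s; no verdict was reported. I swung the flap over by its bar to about 2.1 rad and let go; it fell open. Then I drew the filter straight up by its tab and held it in front of the lamp.

Last checks before hand-in:
- **Distance and centring:** the filter's middle is about 61–63 mm in front of the lit face. It is within about 1 mm of centre sideways and in height, going by the tool position; the pictures could be off by a few millimetres.
- **Squareness:** the filter and lamp planes, fitted from depth, differ by 0.017 rad. The tool points straight down.
- **Grip and contact:** the fingers still hold the tab. The force on the tool is about 1 N, near the zero-level noise, so nothing seems to touch the lamp.
- **Flap and bystanders:** the last scene picture shows the flap still open. Every bystander I could see in the last pictures was where it started, judged by eye; not all were in view.

Two things disagreed:
- **Fingertip position:** in the pictures the fingertips stand about 20–30 mm behind the TCP given in the text. I set the grasp heights from the images instead.
- **Filter corner:** my reading of one upper corner of the filter in the last scene picture was about 2.5 px (6 mm) lower than predicted. The other three corners were within about 1.5 px, so I put it down to a rough reading.

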